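# Load the burn-in rail by height

## Task

Load the burn-in rail with the four finned load modules: one in each nest, the lowest next to the fan and rising in order to the tallest at the far end, so that no module stands in the lee of a taller one. Each must lie flat on the seat inside its nest with its fins running along the rail, so that the air blows through them. Lower them into place rather than dropping them.

Things in the scene. Friction and masses are not known exactly. Their poses are not given: they have to be found in the camera images.
- module_26: Finned load module, the lowest of four: 26 mm tall in all. Dark base plate 54 (x) x 40 (y) x 5 mm, same on all four; centred on it a bare aluminium cooler 20 mm wide (x), 28 mm long (y), its 5 upright fins running along y. Loose, upright on the worktop; grip across the 20 mm, above the plate. Origin: centre of the underside, z up. Half a turn makes no difference.
- module_40: Finned load module, the second lowest of four: 40 mm tall in all. Dark base plate 54 (x) x 40 (y) x 5 mm, same on all four; centred on it a bare aluminium cooler 26 mm wide (x), 31 mm long (y), its 6 upright fins running along y. Loose, upright on the worktop; grip across the 26 mm, above the plate. Origin: centre of the underside, z up. Half a turn makes no difference.
- module_54: Finned load module, the second tallest of four: 54 mm tall in all. Dark base plate 54 (x) x 40 (y) x 5 mm, same on all four; centred on it a bare aluminium cooler 32 mm wide (x), 34 mm long (y), its 7 upright fins running along y. Loose, upright on the worktop; grip across the 32 mm, above the plate. Origin: centre of the underside, z up. Half a turn makes no difference.
- module_68: Finned load module, the tallest of four: 68 mm tall in all. Dark base plate 54 (x) x 40 (y) x 5 mm, same on all four; centred on it a bare aluminium cooler 38 mm wide (x), 37 mm long (y), its 8 upright fins running along y. Loose, upright on the worktop; grip across the 38 mm, above the plate. Origin: centre of the underside, z up. Half a turn makes no difference.
- nest_a: One of four identical black nests in a row on the fixed rail, about 66 mm apart (which stands where varies). Frame 70 (x, across the rail) x 56 mm (y, along it), walls 3 mm; opening 64 x 50 mm: 5 mm play all round a base plate. Origin: centre of its underside, 8 mm above the worktop; the seat (grey pad) is 3 mm, the wall tops 9 mm above the origin.
- nest_b: One of four identical black nests in a row on the fixed rail, about 66 mm apart (which stands where varies). Frame 70 (x, across the rail) x 56 mm (y, along it), walls 3 mm; opening 64 x 50 mm: 5 mm play all round a base plate. Origin: centre of its underside, 8 mm above the worktop; the seat (grey pad) is 3 mm, the wall tops 9 mm above the origin.
- nest_c: One of four identical black nests in a row on the fixed rail, about 66 mm apart (which stands where varies). Frame 70 (x, across the rail) x 56 mm (y, along it), walls 3 mm; opening 64 x 50 mm: 5 mm play all round a base plate. Origin: centre of its underside, 8 mm above the worktop; the seat (grey pad) is 3 mm, the wall tops 9 mm above the origin.
- nest_d: One of four identical black nests in a row on the fixed rail, about 66 mm apart (which stands where varies). Frame 70 (x, across the rail) x 56 mm (y, along it), walls 3 mm; opening 64 x 50 mm: 5 mm play all round a base plate. Origin: centre of its underside, 8 mm above the worktop; the seat (grey pad) is 3 mm, the wall tops 9 mm above the origin.
- fan: Black 64 mm square axial fan with wire guards, 25 mm thick, upright on a bracket at one end of the rail (either end; grey terminals at the other), about 52 mm from the nearest nest's centre. Fixed; its top is 76 mm above the worktop. Origin: centre of its underside; y lies along the rail.

How it is judged (in metres and radians):
At the end, for the whole second after the job is handed in: Each module lies released, upright and at rest flat on the seat of its own nest (centre within 10 mm of the nest's centre, underside within 2.5 mm of the seat, fins along the rail within 0.3 rad); counted from the fan the order is 26, 40, 54, 68 mm (((horizontal distance between module_26 and nest_a below 0.01 m and z of module_26 in the frame of nest_a between 0 and 0.0055 m and angle between the x axis of module_26 and the x axis of nest_a, either way round below 0.3 rad) or (horizontal distance between module_26 and nest_b below 0.01 m and z of module_26 in the frame of nest_b between 0 and 0.0055 m and angle between the x axis of module_26 and the x axis of nest_b, either way round below 0.3 rad) or (horizontal distance between module_26 and nest_c below 0.01 m and z of module_26 in the frame of nest_c between 0 and 0.0055 m and angle between the x axis of module_26 and the x axis of nest_c, either way round below 0.3 rad) or (horizontal distance between module_26 and nest_d below 0.01 m and z of module_26 in the frame of nest_d between 0 and 0.0055 m and angle between the x axis of module_26 and the x axis of nest_d, either way round below 0.3 rad)) and horizontal distance between module_26 and fan between 0.0325 and 0.0725 m and angle between each of module_26, module_40, module_54, module_68's own z axis and vertical below 0.06 rad and linear speed of each of module_26, module_40, module_54, module_68 below 0.02 m/s and angular speed of each of module_26, module_40, module_54, module_68 below 0.2 rad/s and contact force between each of module_26, module_40, module_54, module_68 and the fingers below 0.1 N and ((horizontal distance between module_40 and nest_a below 0.01 m and z of module_40 in the frame of nest_a between 0 and 0.0055 m and angle between the x axis of module_40 and the x axis of nest_a, either way round below 0.3 rad) or (horizontal distance between module_40 and nest_b below 0.01 m and z of module_40 in the frame of nest_b between 0 and 0.0055 m and angle between the x axis of module_40 and the x axis of nest_b, either way round below 0.3 rad) or (horizontal distance between module_40 and nest_c below 0.01 m and z of module_40 in the frame of nest_c between 0 and 0.0055 m and angle between the x axis of module_40 and the x axis of nest_c, either way round below 0.3 rad) or (horizontal distance between module_40 and nest_d below 0.01 m and z of module_40 in the frame of nest_d between 0 and 0.0055 m and angle between the x axis of module_40 and the x axis of nest_d, either way round below 0.3 rad)) and horizontal distance between module_40 and fan between 0.0985 and 0.1385 m and ((horizontal distance between module_54 and nest_a below 0.01 m and z of module_54 in the frame of nest_a between 0 and 0.0055 m and angle between the x axis of module_54 and the x axis of nest_a, either way round below 0.3 rad) or (horizontal distance between module_54 and nest_b below 0.01 m and z of module_54 in the frame of nest_b between 0 and 0.0055 m and angle between the x axis of module_54 and the x axis of nest_b, either way round below 0.3 rad) or (horizontal distance between module_54 and nest_c below 0.01 m and z of module_54 in the frame of nest_c between 0 and 0.0055 m and angle between the x axis of module_54 and the x axis of nest_c, either way round below 0.3 rad) or (horizontal distance between module_54 and nest_d below 0.01 m and z of module_54 in the frame of nest_d between 0 and 0.0055 m and angle between the x axis of module_54 and the x axis of nest_d, either way round below 0.3 rad)) and horizontal distance between module_54 and fan between 0.1645 and 0.2045 m and ((horizontal distance between module_68 and nest_a below 0.01 m and z of module_68 in the frame of nest_a between 0 and 0.0055 m and angle between the x axis of module_68 and the x axis of nest_a, either way round below 0.3 rad) or (horizontal distance between module_68 and nest_b below 0.01 m and z of module_68 in the frame of nest_b between 0 and 0.0055 m and angle between the x axis of module_68 and the x axis of nest_b, either way round below 0.3 rad) or (horizontal distance between module_68 and nest_c below 0.01 m and z of module_68 in the frame of nest_c between 0 and 0.0055 m and angle between the x axis of module_68 and the x axis of nest_c, either way round below 0.3 rad) or (horizontal distance between module_68 and nest_d below 0.01 m and z of module_68 in the frame of nest_d between 0 and 0.0055 m and angle between the x axis of module_68 and the x axis of nest_d, either way round below 0.3 rad)) and horizontal distance between module_68 and fan between 0.2305 and 0.2705 m); the robot touches nothing.
It fails at once if the lowest module is let fall or knocked away: it moves faster than 0.6 m/s while no finger touches it (a free fall of about 2 cm) (contact force between module_26 and the fingers below 0.01 N and linear speed of module_26 above 0.6 m/s).
It fails at once if the second lowest module is let fall or knocked away: it moves faster than 0.6 m/s while no finger touches it (a free fall of about 2 cm) (contact force between module_40 and the fingers below 0.01 N and linear speed of module_40 above 0.6 m/s).
It fails at once if the second tallest module is let fall or knocked away: it moves faster than 0.6 m/s while no finger touches it (a free fall of about 2 cm) (contact force between module_54 and the fingers below 0.01 N and linear speed of module_54 above 0.6 m/s).
It fails at once if the tallest module is let fall or knocked away: it moves faster than 0.6 m/s while no finger touches it (a free fall of about 2 cm) (contact force between module_68 and the fingers below 0.01 N and linear speed of module_68 above 0.6 m/s).
It also fails if it takes over 96 s, if anything falls off the work surface, if the arm or the gripper's body presses on something with over 40 N, if the wrist force passes 120 N, or if a joint passes its speed limit or range.

## Robot

A 7-joint arm with a two-finger parallel gripper is mounted at the origin on a cart in front of the work surface, level with it; the furniture and walls round the work are solid. World frame = base frame: x ahead of the robot, y to its left, z up, the work surface at z = 0. Lengths are in mm, angles in rad, forces in N, time in s.
With the tool pointing down it reaches from about 400 to 875 mm from the base axis. Payload 4.4 kg.
Tool frame: the origin (TCP) lies midway between the tips of the shut fingers; the grasp point (between the pads) lies 19 mm behind it; z points along the fingers, y is the line along which they close (so a half turn about z gives the same grasp; the last joint's range is limited). The gripper opens to 85 mm and grips with 20 to 120 N. Pads are 22 mm wide; open, the fingers measure 114 mm over their backs; the gripper's body (76 mm by 85 mm) begins 54 mm behind the grasp point. The pads swing forward as they close: fully open they stand 13 mm farther back than shut.
Start: joints at [-1.247, 0.628, 0.038, 1.517, -0.027, 0.996, -0.02], TCP at [246.98, 601.264, 231.313] pointing down, gripper open.
Joint ranges: [-3.06, 3.06], [-0.37, 2.12], [-1.25, 1.32], [0.18, 2.47], [-1.1, 4.24], [0.23, 1.98], [-2.94, 2.94]. Speed limits (rad/s): [2.57, 2.57, 3.14, 3.14, 3.14, 3.14, 3.14].

## Interface

Orientations are given as [roll, pitch, yaw] about the fixed x, y, z axes, in that order (R = Rz(yaw) Ry(pitch) Rx(roll)).
In Python, from cell import ctrl, get_image, get_calibration gives the robot as it stands.
- The arm moves only by the shell command python3 -m creep 'ROWS'. ROWS is JSON, a list of rows, each an object of numbers: "dx", "dy", "dz": the shift along the world's x, y, z normalised to -1 to 1, where 1 is 0.4 m; "rx", "ry", "rz": the turn, a rotation vector about the world's x, y, z normalised to -1 to 1, where 1 is 2 pi rad; "grip": the closure, from -1 (fully open) to 1 (shut). A call has exactly 5 rows; each row is the pose to reach, as a shift and turn from the pose commanded when the call began, turning the shorter way round; what a row does not reach only later rows make up. A row lasts 1/8 s, in which the tool goes at most 62.5 mm and 10.7 degrees, less where a joint would pass 70% of its speed; a pose out of reach is approached as far as the arm can. A call with a number of a shift or a turn outside -1 to 1 is refused whole. A call with a gripper value outside its range is refused whole. The fingers move at their own pace and stop on an object; the grip force is fixed at half the most. Time passes only in rows, so rows that repeat a pose let the fingers close, or fill a call up. It gives the time, the measured TCP pose, the force, the opening and the grip force at its end, in the units of the state.
- ctrl.read_state(): the state, without advancing time (a new reading comes with each control period).
- get_image(name): name is "scene" or "side" or "wrist"; returns the picture (400x640x3 uint8, red, green, blue); there is no depth.
- get_calibration(name): a dict with "mtx" (3x3 intrinsics, pixels), "world_from_camera" (4x4, takes a point from camera to world coordinates). Camera axes: x right, y down, z forward; pixel columns grow to the right and rows downward; lengths in mm; the calibration is good to about 2 mm. A picture is of the moment at which its call begins: read the wrist's pose just before it. get_calibration takes no time and is no camera call; for the wrist camera it gives the pose at the moment of the call.
- ctrl.finish_job(): hands the job in; it is judged then, once.
The state is a dict: "clock": time; "qpos": joint angles; "qd": joint speeds; "tau": joint torques, N m; "eef_pos": TCP position; "tool_rot": TCP orientation; "force": force on the tool from outside, world axes, zero at the start; "torque": the same for the moment, N m; "width": finger opening in mm; "gripper_force": force on a finger pad.
Only numpy, scipy, OpenCV 4.12 (cv2) and the standard library are available. Lean on these libraries where they do the work, as an engineer would, in place of code of your own. Each camera call takes 0.05 s, during which the arm holds its last target. There are 200 camera calls.

## Working session

There is one attempt and no reset: what is moved stays moved. The work goes in short steps, Python scripts to look and compute and a shell command to move; the robot and the scene stay as the last step left them, time stands still between calls to the robot, and variables do not carry over. Pictures are saved under pics/ and viewed, at most 14 in all, crops included, and the job is handed in when it is done.

```bash
mkdir -p pics; ls; python3 - <<'E'
from cell import ctrl,get_image,get_calibration
import cv2
for n in ("scene","side","wrist"):
    c=get_calibration(n);im=get_image(n)
    cv2.imwrite(f"pics/{n}0.png",cv2.cvtColor(im,cv2.COLOR_RGB2BGR))
    print(n,c["mtx"].round(1).tolist(),c["world_from_camera"].round(3).tolist())
print(ctrl.read_state())
E
```

```text
pics
scene [[379.3, 0.0, 317.9], [0.0, 379.3, 199.3], [0.0, 0.0, 1.0]] [[0.66, -0.473, 0.584, 41.307], [-0.751, -0.429, 0.502, -271.701], [0.013, -0.769, -0.639, 590.43], [0.0, 0.0, 0.0, 1.0]]
side [[473.3, 0.0, 320.2], [0.0, 473.3, 196.5], [0.0, 0.0, 1.0]] [[0.927, -0.179, 0.331, 199.272], [-0.376, -0.43, 0.821, -715.174], [-0.005, -0.885, -0.466, 533.91], [0.0, 0.0, 0.0, 1.0]]
wrist [[337.2, 0.0, 322.4], [0.0, 337.2, 198.4], [0.0, 0.0, 1.0]] [[0.38, 0.89, 0.251, 182.562], [0.925, -0.365, -0.105, 627.013], [-0.002, 0.272, -0.962, 373.111], [0.0, 0.0, 0.0, 1.0]]
{'clock': 0.15, 'qpos': array([-1.24679318,  0.62914138,  0.03840995,  1.51812589, -0.02697432,
        0.99631009, -0.01997667]), 'qd': array([ 1.22961956e-05, -3.44310714e-03, -7.34452297e-04, -4.13976785e-03,
        1.17547148e-04,  8.00826072e-04,  1.19664862e-03]), 'tau': array([ 1.59800547e-03, -5.63791180e+01,  1.22788277e+00, -1.93651879e+01,
        1.12361438e-02,  7.40989577e-03,  2.77262535e-05]), 'eef_pos': array([246.77997223, 600.8200352 , 230.59861417]), 'tool_rot': array([-3.14012466e+00,  6.23427630e-06,  2.75185819e+00]), 'force': array([ 0.25104099, -0.30968408, -0.50326582]), 'torque': array([ 0.00243652, -0.00265656,  0.01336495]), 'gripper_force': 0.0, 'width': 85.21601261536085}
```

View pics/scene0.png

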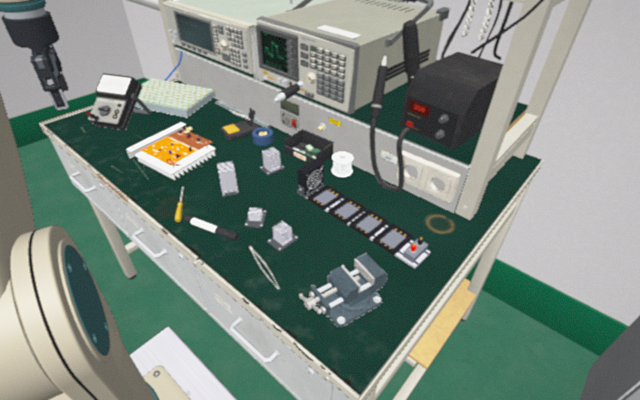

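View pics/side0.png

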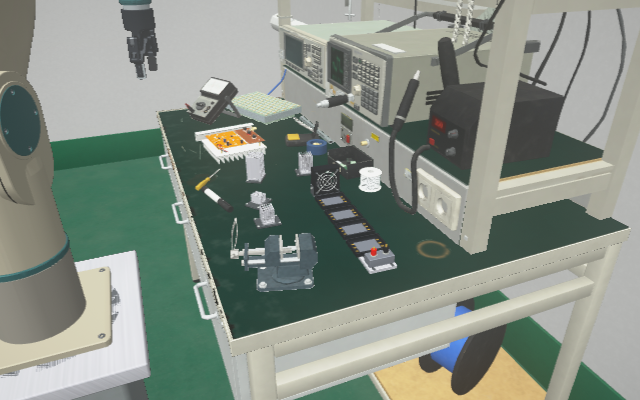

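The scene view shows the fan at (312,178), the rail's terminals at (413,248), and modules at (228,178), (271,160), (256,215) and (283,235). I'll enlarge both views.

```bash
python3 - <<'E'
import cv2
a=cv2.imread("pics/scene0.png")[140:275,205:437]
cv2.imwrite("pics/scene0c.png",cv2.resize(a,(0,0),fx=3.4,fy=3.4,interpolation=cv2.INTER_CUBIC))
a=cv2.imread("pics/side0.png")[140:275,225:405]
cv2.imwrite("pics/side0c.png",cv2.resize(a,(0,0),fx=4.4,fy=4.4,interpolation=cv2.INTER_CUBIC))
E
```

```text
(no output)
```

View pics/scene0c.png

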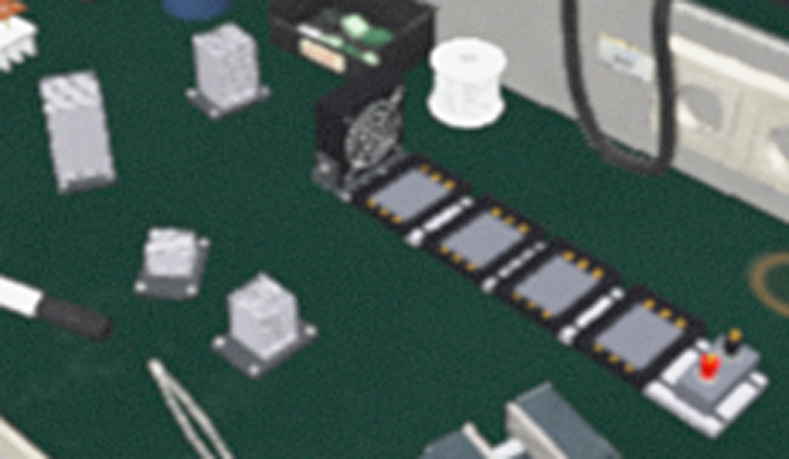

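View pics/side0c.png

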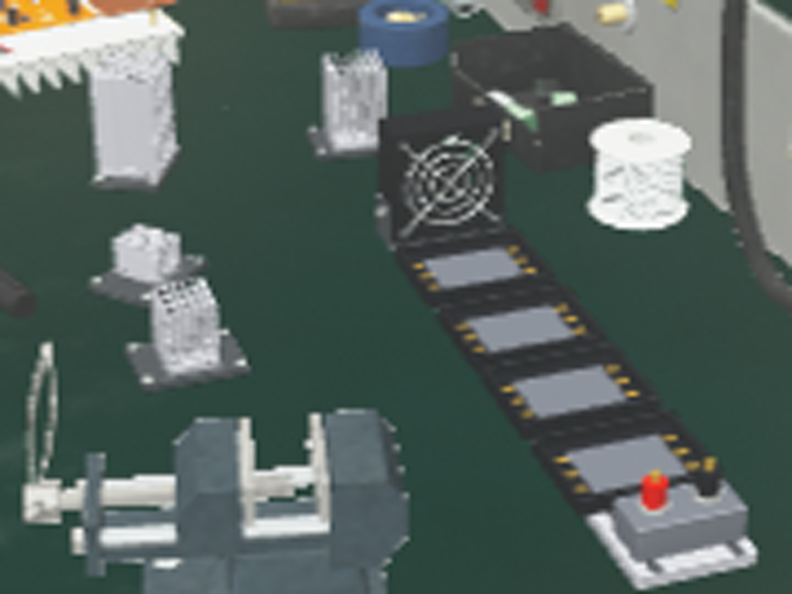

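```bash
cat > h.py <<'E'
import numpy as np
from cell import ctrl,get_image,get_calibration
def ray(n,uv,z,c=None):
    c=c or get_calibration(n); T=c["world_from_camera"]
    d=T[:3,:3]@np.linalg.inv(c["mtx"])@np.array([uv[0],uv[1],1.]); o=T[:3,3]
    return (o+d*(z-o[2])/d[2])[:2]
E
python3 - <<'E'
from h import *
sc=lambda u,v:((u+.5)/3.4-.5+205,(v+.5)/3.4-.5+140)
sd=lambda u,v:((u+.5)/4.4-.5+225,(v+.5)/4.4-.5+140)
for a,b in zip([(411,194),(486,237),(560,282),(640,335)],[(475,269),(524,328),(573,391),(627,463)]):
    print("nest",ray("scene",sc(*a),11).round(),ray("side",sd(*b),11).round())
S={"54":[(190,93),(217,115),(269,93)],"40":[(214,343),(254,374),(316,331)],"26":[(137,291),(193,296),(208,242)],"68":[(60,190),(115,182)]}
for k,v in S.items(): print(k,"sc",[ray("scene",sc(*p),3).round().tolist() for p in v])
D={"54":[(310,148),(325,157),(387,149)],"40":[(128,347),(147,387),(246,367)],"26":[(92,284),(140,302),(204,260)],"68":[(95,187),(160,187),(178,150)]}
for k,v in D.items(): print(k,"sd",[ray("side",sd(*p),3).round().tolist() for p in v])
print("fan top", ray("side",sd(508,107),76),ray("side",sd(380,122),76))
E
```

```text
nest [591. 176.] [589. 176.]
nest [590. 108.] [587. 109.]
nest [587.  45.] [584.  45.]
nest [581. -21.] [579. -20.]
54 sc [[577.0, 394.0], [571.0, 357.0], [619.0, 348.0]]
40 sc [[402.0, 178.0], [400.0, 141.0], [453.0, 138.0]]
26 sc [[401.0, 251.0], [422.0, 220.0], [465.0, 252.0]]
68 sc [[432.0, 372.0], [464.0, 350.0]]
54 sd [[565.0, 370.0], [569.0, 354.0], [607.0, 350.0]]
40 sd [[401.0, 180.0], [400.0, 139.0], [450.0, 139.0]]
26 sd [[401.0, 252.0], [419.0, 223.0], [464.0, 256.0]]
68 sd [[431.0, 367.0], [466.0, 352.0], [490.0, 398.0]]
fan top [631.2668071  228.81012919] [559.96051214 237.10807726]
```

Both cameras agree: the nests run from (590,176), next to the fan, to (580,−20), a rail yaw of about −0.05. Module centres are about 26: (433,253) at yaw 0.63, 40: (427,159) at −0.04, 54: (598,372) at −0.13 and 68: (460,384) at 1.08. Next I move over them for a wrist view.

```bash
python3 -m creep '[{"dx":0.633,"dy":-0.853,"dz":0.075,"rz":-0.092,"grip":-1},{"dx":0.633,"dy":-0.853,"dz":0.075,"rz":-0.092,"grip":-1},{"dx":0.633,"dy":-0.853,"dz":0.075,"rz":-0.092,"grip":-1},{"dx":0.633,"dy":-0.853,"dz":0.075,"rz":-0.092,"grip":-1},{"dx":0.633,"dy":-0.853,"dz":0.075,"rz":-0.092,"grip":-1}]'
```

```text
$[0]: bad value
```

```bash
python3 -m creep '[{"dx":0.633,"dy":-0.853,"dz":0.075,"rx":0,"ry":0,"rz":-0.092,"grip":-1},{"dx":0.633,"dy":-0.853,"dz":0.075,"rx":0,"ry":0,"rz":-0.092,"grip":-1},{"dx":0.633,"dy":-0.853,"dz":0.075,"rx":0,"ry":0,"rz":-0.092,"grip":-1},{"dx":0.633,"dy":-0.853,"dz":0.075,"rx":0,"ry":0,"rz":-0.092,"grip":-1},{"dx":0.633,"dy":-0.853,"dz":0.075,"rx":0,"ry":0,"rz":-0.092,"grip":-1}]'
```

```text
clock: 0.78
eef_pos: [433.6, 349.3, 253.4]
tool_rot: [3.142, 0.0, 2.174]
force: [0.4, 0.4, 1.0]
width: 85.5
gripper_force: 0.0
```

```bash
python3 -m creep '[{"dx":0.166,"dy":-0.223,"dz":0.017,"rx":0,"ry":0,"rz":0,"grip":-1},{"dx":0.166,"dy":-0.223,"dz":0.017,"rx":0,"ry":0,"rz":0,"grip":-1},{"dx":0.166,"dy":-0.223,"dz":0.017,"rx":0,"ry":0,"rz":0,"grip":-1},{"dx":0.166,"dy":-0.223,"dz":0.017,"rx":0,"ry":0,"rz":0,"grip":-1},{"dx":0.166,"dy":-0.223,"dz":0.017,"rx":0,"ry":0,"rz":0,"grip":-1}]' && python3 - <<'E'
from h import *
import cv2,json
c=get_calibration("wrist");im=get_image("wrist")
json.dump({k:c[k].tolist() for k in("mtx","world_from_camera")},open("w1.json","w"))
cv2.imwrite("pics/w1.png",cv2.cvtColor(im,cv2.COLOR_RGB2BGR))
cv2.imwrite("pics/w1b.png",cv2.resize(cv2.imread("pics/w1.png"),(800,500),interpolation=cv2.INTER_CUBIC))
print(c["world_from_camera"].round(3))
E
```

```text
clock: 1.4
eef_pos: [498.0, 263.5, 259.8]
tool_rot: [-3.141, -0.001, 2.177]
force: [0.3, 0.5, 0.7]
width: 85.4
gripper_force: 0.0
[[ 8.22000e-01  5.49000e-01  1.54000e-01  4.58330e+02]
 [ 5.70000e-01 -7.91000e-01 -2.24000e-01  3.19901e+02]
 [-1.00000e-03  2.72000e-01 -9.62000e-01  4.02531e+02]
 [ 0.00000e+00  0.00000e+00  0.00000e+00  1.00000e+00]]
```

View pics/w1b.png

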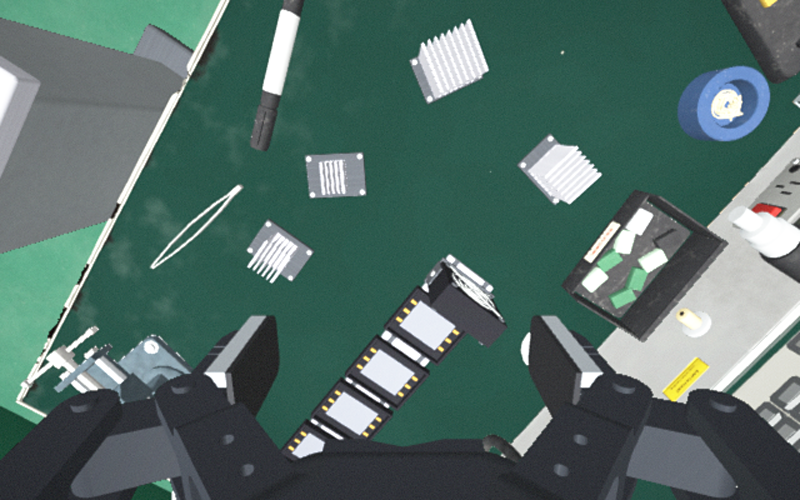

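Everything is visible in this picture. The 26 plate has corners at (305,155), (363,152), (366,197) and (309,199), the 40 at (263,221), (311,252) and (247,250), the 54 at (549,136), (519,165) and (557,203), and the 68 at (411,64) and (430,103), with its fin tops running to (488,71). The pads are at (423,323), (387,370) and (350,413).

```bash
python3 - <<'E'
import cv2,numpy as np
a=cv2.imread("pics/w1.png")
def crop(x0,y0,w,h,W,H): return cv2.resize(a[y0:y0+h,x0:x0+w],(W,H),interpolation=cv2.INTER_CUBIC)
# left: 26/40 (190..300,110..235) ; 68 (320..400,5..90), 54 (405..490,100..170)
L=crop(190,112,110,120,440,480)
R1=crop(320,5,80,85,320,340) ; R2=crop(405,100,85,65,340,260)
c=np.zeros((600,800,3),np.uint8); c[:480,:440]=L; c[:340,450:770]=R1; c[340:600,450:790]=R2
cv2.imwrite("pics/w1c.png",c)
cv2.imwrite("pics/w1d.png",crop(220,200,200,170,800,680)[:600])
E
```

```text
(no output)
```

View pics/w1c.png

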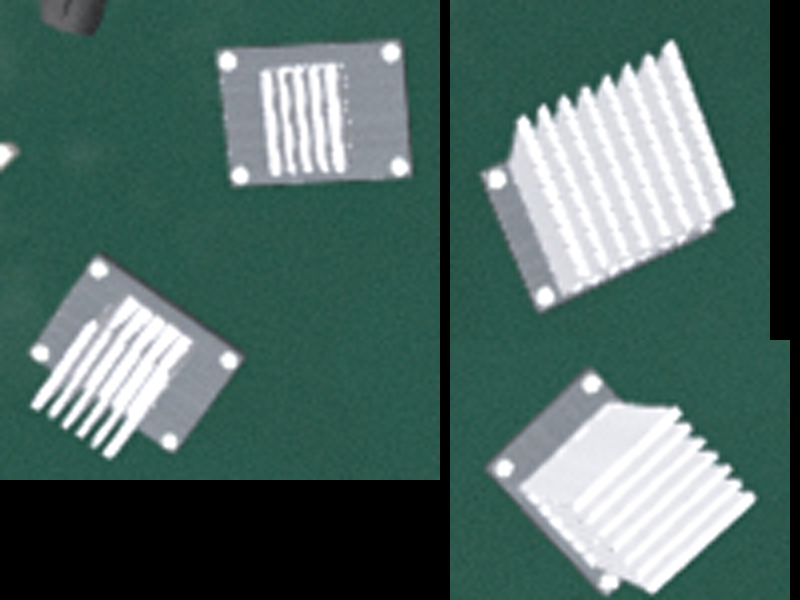

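View pics/w1d.png

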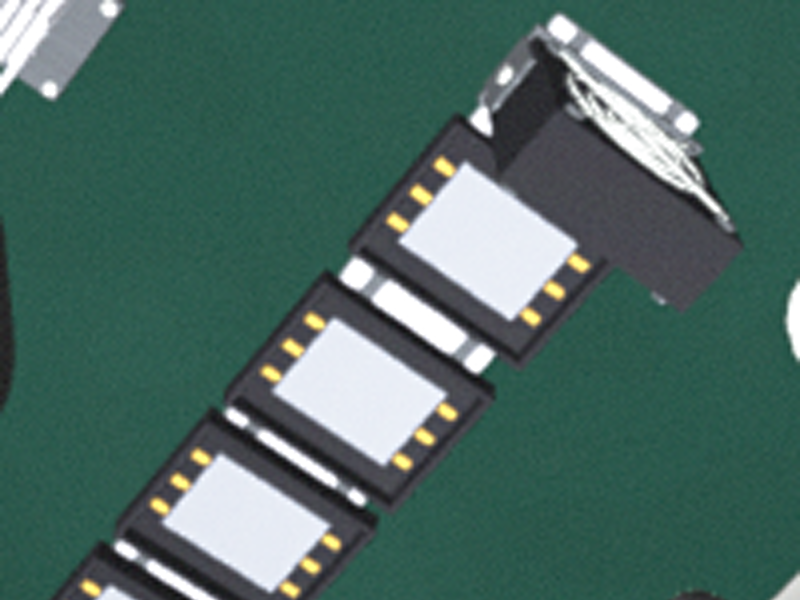

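```bash
python3 - <<'E'
from h import *
import json
from scipy.optimize import least_squares
c={k:np.array(v) for k,v in json.load(open("w1.json")).items()}
def px(o,p): return ((p[0]+.5)/4-.5+o[0],(p[1]+.5)/4-.5+o[1])
def pt(o,p,z): return ray("",px(o,p),z,c)
M={"26":((190,112),[(217,50),(400,40),(411,176),(230,186)]),"40":((190,112),[(98,255),(243,356),(176,452),(30,350)]),
"68":((320,5),[(32,173),(90,312),(265,228)]),"54":((405,100),[(140,30),(37,127),(157,254)])}
G={"26":(433,253,.63),"40":(427,159,-.04),"54":(598,372,-.13),"68":(460,384,1.08)}
K=np.array([(1,1),(1,-1),(-1,-1),(-1,1)])*[27,20]
for k,(o,P) in M.items():
    W=np.array([pt(o,p,5) for p in P])
    def corners(s): R=np.array([[np.cos(s[2]),-np.sin(s[2])],[np.sin(s[2]),np.cos(s[2])]]); return s[:2]+K@R.T
    idx=[np.argmin(np.linalg.norm(corners(G[k])-w,axis=1)) for w in W]
    r=least_squares(lambda s:(corners(s)[idx]-W).ravel(),G[k])
    print(k,r.x.round(2),"res",r.fun.round(1),idx)
for P in [[(466,163),(577,243),(513,320),(399,240)],[(333,318),(446,395),(385,466),(273,390)],[(220,455),(330,525),(273,592),(162,522)]]:
    W=np.array([pt((220,200),p,11) for p in P]); e=W[1]-W[0]
    print("nest",W.mean(0).round(1),np.linalg.norm(np.diff(W,axis=0),axis=1).round(1),np.arctan2(e[1],e[0]).round(3), np.arctan2(*(W[2]-W[3])[::-1]).round(3))
E
```

```text
26 [429.73 249.62   0.66] res [-0.7 -0.1  0.2  0.5  0.4 -0.2  0.1 -0.1] [np.int64(3), np.int64(0), np.int64(1), np.int64(2)]
40 [ 4.2403e+02  1.5677e+02 -5.0000e-02] res [-0.7  1.1  0.9  0.7 -0.  -0.6 -0.2 -1.1] [np.int64(3), np.int64(0), np.int64(1), np.int64(2)]
68 [460.11 383.39   1.03] res [-0.6 -0.1 -0.1 -0.5  0.8  0.7] [np.int64(3), np.int64(2), np.int64(1)]
54 [ 5.9303e+02  3.6923e+02 -1.6000e-01] res [-0.5  1.1 -0.  -0.5  0.5 -0.6] [np.int64(3), np.int64(2), np.int64(1)]
nest [587.9 175.9] [44.9 33.7 46.5] -0.049 -0.05
nest [584.6 107.5] [46.3 33.7 46.6] -0.049 -0.059
nest [581.4  43.9] [45.4 33.7 46.4] -0.039 -0.046
```

```bash
python3 -c "
from h import *
s=ctrl.read_state();print(s['clock'],s['eef_pos'],s['tool_rot'])"; python3 -m creep '[{"dx":-0.172,"dy":-0.027,"dz":-0.15,"rx":0,"ry":0,"rz":0.0086,"grip":-1},{"dx":-0.172,"dy":-0.027,"dz":-0.3,"rx":0,"ry":0,"rz":0.0086,"grip":-1},{"dx":-0.172,"dy":-0.027,"dz":-0.45,"rx":0,"ry":0,"rz":0.0086,"grip":-1},{"dx":-0.172,"dy":-0.027,"dz":-0.45,"rx":0,"ry":0,"rz":0.0086,"grip":-1},{"dx":-0.172,"dy":-0.027,"dz":-0.45,"rx":0,"ry":0,"rz":0.0086,"grip":-1}]'
```

```text
1.45 [498.05039961 263.37856372 259.87365128] [-3.14112602e+00 -8.67709842e-04  2.17665706e+00]
clock: 2.08
eef_pos: [428.8, 251.3, 78.8]
tool_rot: [-3.138, -0.001, 2.23]
force: [0.2, 1.2, 0.4]
width: 85.5
gripper_force: 0.0
```

```bash
python3 -m creep '[{"dx":0.004,"dy":-0.003,"dz":-0.06,"rx":0,"ry":0,"rz":0,"grip":-1},{"dx":0.004,"dy":-0.003,"dz":-0.12,"rx":0,"ry":0,"rz":0,"grip":-1},{"dx":0.004,"dy":-0.003,"dz":-0.16,"rx":0,"ry":0,"rz":0,"grip":-1},{"dx":0.004,"dy":-0.003,"dz":-0.176,"rx":0,"ry":0,"rz":0,"grip":-1},{"dx":0.004,"dy":-0.003,"dz":-0.176,"rx":0,"ry":0,"rz":0,"grip":-1}]'; python3 -m creep '[{"dx":0,"dy":0,"dz":0,"rx":0,"ry":0,"rz":0,"grip":0},{"dx":0,"dy":0,"dz":0,"rx":0,"ry":0,"rz":0,"grip":0.3},{"dx":0,"dy":0,"dz":0,"rx":0,"ry":0,"rz":0,"grip":0.4},{"dx":0,"dy":0,"dz":0,"rx":0,"ry":0,"rz":0,"grip":1},{"dx":0,"dy":0,"dz":0,"rx":0,"ry":0,"rz":0,"grip":1}]'
```

```text
clock: 2.7
eef_pos: [432.1, 250.0, 10.0]
tool_rot: [3.141, -0.0, 2.228]
force: [-0.3, 0.7, -0.6]
width: 85.7
gripper_force: 0.0
clock: 3.32
eef_pos: [432.2, 249.8, 10.2]
tool_rot: [3.141, 0.0, 2.228]
force: [-1.1, -0.0, 6.3]
width: 18.4
gripper_force: 59.5
```

```bash
python3 -m creep '[{"dx":0,"dy":0,"dz":0.06,"rx":0,"ry":0,"rz":0,"grip":1},{"dx":0,"dy":0,"dz":0.18,"rx":0,"ry":0,"rz":-0.02,"grip":1},{"dx":0.09,"dy":-0.04,"dz":0.25,"rx":0,"ry":0,"rz":-0.045,"grip":1},{"dx":0.2,"dy":-0.09,"dz":0.25,"rx":0,"ry":0,"rz":-0.07,"grip":1},{"dx":0.3,"dy":-0.14,"dz":0.25,"rx":0,"ry":0,"rz":-0.09,"grip":1}]'; python3 -m creep '[{"dx":0.05,"dy":-0.025,"dz":0,"rx":0,"ry":0,"rz":-0.015,"grip":1},{"dx":0.09,"dy":-0.045,"dz":0,"rx":0,"ry":0,"rz":-0.022,"grip":1},{"dx":0.092,"dy":-0.045,"dz":0,"rx":0,"ry":0,"rz":-0.0225,"grip":1},{"dx":0.092,"dy":-0.045,"dz":0,"rx":0,"ry":0,"rz":-0.0225,"grip":1},{"dx":0.092,"dy":-0.045,"dz":0,"rx":0,"ry":0,"rz":-0.0225,"grip":1}]'; python3 - <<'E'
from h import *
import cv2
a=get_image("wrist");cv2.imwrite("pics/p1.png",cv2.cvtColor(a,cv2.COLOR_RGB2BGR))
E
```

```text
clock: 3.95
eef_pos: [553.4, 193.5, 110.4]
tool_rot: [3.14, -0.001, 1.659]
force: [-0.7, 0.1, -0.8]
width: 18.7
gripper_force: 58.8
clock: 4.58
eef_pos: [587.7, 176.7, 109.7]
tool_rot: [-3.14, -0.001, 1.523]
force: [0.0, -0.5, -1.0]
width: 18.6
gripper_force: 58.8
```

View pics/p1.png

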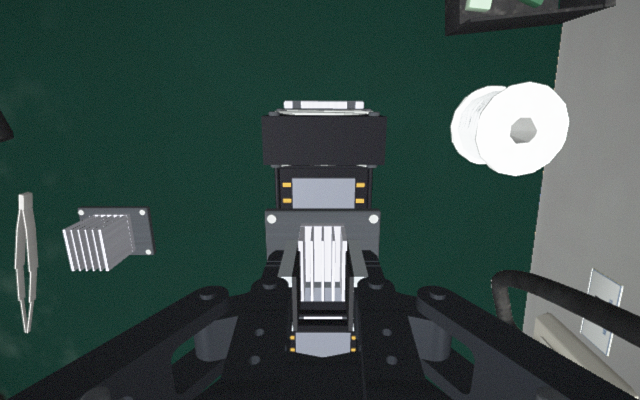

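```bash
python3 - <<'E'
from h import *
print(ctrl.read_state()['eef_pos'])
a=ray("wrist",(266,210.5),105);b=ray("wrist",(380,210.5),105)
print(a,b,np.linalg.norm(b-a)); m=(a+b)/2; print("centre",m+20*np.array([-(b-a)[1],(b-a)[0]])/np.linalg.norm(b-a)*-1)
for p in [(277,167),(374,167)]: print("nest far corner",ray("wrist",p,17))
print("nest pad far",ray("wrist",(291,178),11),ray("wrist",(356,178),11))
print("spool top",ray("wrist",(568,128),50),ray("wrist",(475,128),50))
E
```

```text
[587.85940644 176.58640609 109.73754284]
[562.57982134 199.07800745] [614.83646223 196.58078198] 52.31627521251486
centre [587.75347693 177.85219234]
nest far corner [556.51600178 203.32510163]
nest far corner [625.00271017 200.04707388]
nest pad far [565.18359132 193.64332927] [612.6737506  191.37116233]
spool top [734.43427141 224.19162278] [679.75540077 226.81223819]
```

```bash
python3 -m creep '[{"dx":0.002,"dy":-0.005,"dz":-0.08,"rx":0,"ry":0,"rz":0,"grip":1},{"dx":0.002,"dy":-0.005,"dz":-0.15,"rx":0,"ry":0,"rz":0,"grip":1},{"dx":0.002,"dy":-0.005,"dz":-0.195,"rx":0,"ry":0,"rz":0,"grip":1},{"dx":0.002,"dy":-0.005,"dz":-0.212,"rx":0,"ry":0,"rz":0,"grip":1},{"dx":0.002,"dy":-0.005,"dz":-0.212,"rx":0,"ry":0,"rz":0,"grip":1}]'
```

```text
clock: 5.25
eef_pos: [589.6, 173.8, 25.0]
tool_rot: [3.141, -0.0, 1.521]
force: [1.3, 0.2, -0.5]
width: 18.6
gripper_force: 58.8
```

```bash
python3 -m creep '[{"dx":-0.001,"dy":0.003,"dz":-0.004,"rx":0,"ry":0,"rz":0,"grip":1},{"dx":-0.001,"dy":0.003,"dz":-0.007,"rx":0,"ry":0,"rz":0,"grip":1},{"dx":-0.001,"dy":0.003,"dz":-0.01,"rx":0,"ry":0,"rz":0,"grip":1},{"dx":-0.001,"dy":0.003,"dz":-0.01,"rx":0,"ry":0,"rz":0,"grip":1},{"dx":-0.001,"dy":0.003,"dz":-0.01,"rx":0,"ry":0,"rz":0,"grip":1}]'
```

```text
clock: 5.88
eef_pos: [589.4, 175.1, 21.2]
tool_rot: [3.141, -0.0, 1.521]
force: [-0.5, -0.4, 2.4]
width: 18.7
gripper_force: 59.1
```

```bash
python3 -m creep '[{"dx":0,"dy":0,"dz":-0.001,"rx":0,"ry":0,"rz":0,"grip":0.3},{"dx":0,"dy":0,"dz":-0.001,"rx":0,"ry":0,"rz":0,"grip":0},{"dx":0,"dy":0,"dz":0.0,"rx":0,"ry":0,"rz":0,"grip":0},{"dx":0,"dy":0,"dz":0.0,"rx":0,"ry":0,"rz":0,"grip":0},{"dx":0,"dy":0,"dz":0.01,"rx":0,"ry":0,"rz":0,"grip":0}]'; python3 -m creep '[{"dx":0,"dy":0,"dz":0.1,"rx":0,"ry":0,"rz":0,"grip":0},{"dx":0,"dy":0,"dz":0.2,"rx":0,"ry":0,"rz":0,"grip":-0.5},{"dx":0,"dy":0,"dz":0.3,"rx":0,"ry":0,"rz":0,"grip":-1},{"dx":0,"dy":0,"dz":0.3,"rx":0,"ry":0,"rz":0,"grip":-1},{"dx":0,"dy":0,"dz":0.3,"rx":0,"ry":0,"rz":0,"grip":-1}]'; python3 - <<'E'
from h import *
import cv2
a=get_image("wrist");cv2.imwrite("pics/p2.png",cv2.cvtColor(a,cv2.COLOR_RGB2BGR))
E
```

```text
clock: 6.5
eef_pos: [588.9, 174.8, 24.8]
tool_rot: [-3.141, 0.0, 1.521]
force: [0.1, 0.0, 0.7]
width: 42.5
gripper_force: 0.0
clock: 7.12
eef_pos: [588.6, 175.1, 144.8]
tool_rot: [-3.141, -0.0, 1.521]
force: [-0.7, 0.0, -0.6]
width: 85.3
gripper_force: 0.0
```

View pics/p2.png

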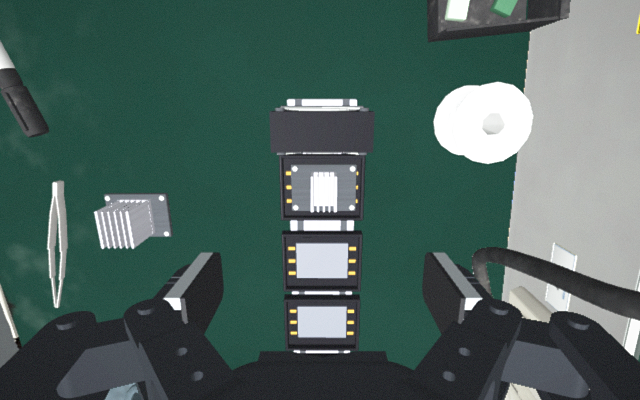

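Module 26 sits flat and centred in the nest beside the fan (plate 291–357 by 163–213, inside the frame 281–364). This view also refines nests 2 and 3 and module 40.

```bash
python3 - <<'E'
from h import *
r=lambda p,z:ray("wrist",p,z).round(1)
print("40",r((105,194),5),r((163,195),5),r((171,236),5))
print("n2",r((322,261),11),r((322.5,322),11), "n1 26 plate",r((291,163),16),r((357,213),16))
print("n2 outer",r((282,231),17),r((361,231),17),r((283,292),17),r((362,292),17))
print("n3 outer",r((285,294),17),r((360,294),17),r((286,348),17),r((358,348),17))
E
```

```text
40 [399.2 177.1] [449.3 173.7] [449.6 135.5]
n2 [583.9 107.3] [581.3  43.9] n1 26 plate [563.3 198. ] [615.8 152.8]
n2 outer [551.3 140. ] [618.8 136.7] [547.4  81.3] [618.6  77.8]
n3 outer [549.1  79.2] [616.8  75.9] [545.4  21.2] [613.8  17.9]
```

```bash
python3 -m creep '[{"dx":-0.13,"dy":-0.015,"dz":0,"rx":0,"ry":0,"rz":0,"grip":-1},{"dx":-0.27,"dy":-0.03,"dz":-0.05,"rx":0,"ry":0,"rz":0,"grip":-1},{"dx":-0.38,"dy":-0.046,"dz":-0.12,"rx":0,"ry":0,"rz":0,"grip":-1},{"dx":-0.41,"dy":-0.046,"dz":-0.16,"rx":0,"ry":0,"rz":0,"grip":-1},{"dx":-0.41,"dy":-0.046,"dz":-0.16,"rx":0,"ry":0,"rz":0,"grip":-1}]'
```

```text
clock: 7.8
eef_pos: [422.9, 156.0, 79.5]
tool_rot: [-3.137, 0.002, 1.521]
force: [-0.4, 0.5, 0.7]
width: 85.4
gripper_force: 0.0
```

```bash
python3 -m creep '[{"dx":0.004,"dy":0.001,"dz":-0.06,"rx":0,"ry":0,"rz":0,"grip":-1},{"dx":0.004,"dy":0.001,"dz":-0.12,"rx":0,"ry":0,"rz":0,"grip":-1},{"dx":0.004,"dy":0.001,"dz":-0.16,"rx":0,"ry":0,"rz":0,"grip":-1},{"dx":0.004,"dy":0.001,"dz":-0.174,"rx":0,"ry":0,"rz":0,"grip":-1},{"dx":0.004,"dy":0.001,"dz":-0.174,"rx":0,"ry":0,"rz":0,"grip":-1}]'; python3 -m creep '[{"dx":0,"dy":0,"dz":0,"rx":0,"ry":0,"rz":0,"grip":0},{"dx":0,"dy":0,"dz":0,"rx":0,"ry":0,"rz":0,"grip":0.2},{"dx":0,"dy":0,"dz":0,"rx":0,"ry":0,"rz":0,"grip":0.3},{"dx":0,"dy":0,"dz":0,"rx":0,"ry":0,"rz":0,"grip":1},{"dx":0,"dy":0,"dz":0,"rx":0,"ry":0,"rz":0,"grip":1}]'
```

```text
clock: 8.43
eef_pos: [427.9, 157.0, 10.9]
tool_rot: [3.141, 0.0, 1.521]
force: [-0.1, 0.5, 1.3]
width: 85.4
gripper_force: 0.0
clock: 9.05
eef_pos: [426.8, 157.1, 11.8]
tool_rot: [3.141, -0.001, 1.521]
force: [-1.0, 0.3, 5.1]
width: 25.1
gripper_force: 59.7
```

```bash
python3 -m creep '[{"dx":0,"dy":0,"dz":0.06,"rx":0,"ry":0,"rz":0,"grip":1},{"dx":0.02,"dy":0,"dz":0.18,"rx":0,"ry":0,"rz":0,"grip":1},{"dx":0.13,"dy":-0.04,"dz":0.22,"rx":0,"ry":0,"rz":0,"grip":1},{"dx":0.25,"dy":-0.08,"dz":0.22,"rx":0,"ry":0,"rz":0,"grip":1},{"dx":0.36,"dy":-0.115,"dz":0.22,"rx":0,"ry":0,"rz":0,"grip":1}]'; python3 -m creep '[{"dx":0.03,"dy":-0.007,"dz":0,"rx":0,"ry":0,"rz":0,"grip":1},{"dx":0.035,"dy":-0.0075,"dz":-0.06,"rx":0,"ry":0,"rz":0,"grip":1},{"dx":0.035,"dy":-0.0075,"dz":-0.12,"rx":0,"ry":0,"rz":0,"grip":1},{"dx":0.035,"dy":-0.0075,"dz":-0.12,"rx":0,"ry":0,"rz":0,"grip":1},{"dx":0.035,"dy":-0.0075,"dz":-0.12,"rx":0,"ry":0,"rz":0,"grip":1}]'
```

```text
clock: 9.68
eef_pos: [572.2, 110.7, 99.7]
tool_rot: [3.141, -0.0, 1.521]
force: [-0.3, 1.1, -2.5]
width: 25.1
gripper_force: 59.4
clock: 10.3
eef_pos: [584.6, 108.1, 51.9]
tool_rot: [3.142, -0.0, 1.521]
force: [-0.6, 0.2, -0.5]
width: 25.0
gripper_force: 59.4
```

```bash
python3 -m creep '[{"dx":0.001,"dy":0,"dz":-0.03,"rx":0,"ry":0,"rz":0,"grip":1},{"dx":0.001,"dy":0,"dz":-0.055,"rx":0,"ry":0,"rz":0,"grip":1},{"dx":0.001,"dy":0,"dz":-0.068,"rx":0,"ry":0,"rz":0,"grip":1},{"dx":0.001,"dy":0,"dz":-0.072,"rx":0,"ry":0,"rz":0,"grip":1},{"dx":0.001,"dy":0,"dz":-0.072,"rx":0,"ry":0,"rz":0,"grip":1}]'
```

```text
clock: 10.92
eef_pos: [584.8, 107.9, 22.9]
tool_rot: [-3.141, -0.0, 1.521]
force: [-2.6, 0.3, 3.9]
width: 25.5
gripper_force: 59.7
```

```bash
python3 -m creep '[{"dx":0,"dy":0,"dz":0,"rx":0,"ry":0,"rz":0,"grip":0.2},{"dx":0,"dy":0,"dz":0,"rx":0,"ry":0,"rz":0,"grip":-0.1},{"dx":0,"dy":0,"dz":0.0,"rx":0,"ry":0,"rz":0,"grip":-0.1},{"dx":0,"dy":0,"dz":0.0,"rx":0,"ry":0,"rz":0,"grip":-0.1},{"dx":0,"dy":0,"dz":0.01,"rx":0,"ry":0,"rz":0,"grip":-0.1}]'; python3 -m creep '[{"dx":0,"dy":0,"dz":0.1,"rx":0,"ry":0,"rz":0,"grip":-0.1},{"dx":0,"dy":0,"dz":0.22,"rx":0,"ry":0,"rz":0,"grip":-0.5},{"dx":0,"dy":0,"dz":0.34,"rx":0,"ry":0,"rz":0,"grip":-1},{"dx":0,"dy":0,"dz":0.34,"rx":0,"ry":0,"rz":0,"grip":-1},{"dx":0,"dy":0,"dz":0.34,"rx":0,"ry":0,"rz":0,"grip":-1}]'; python3 - <<'E'
from h import *
import cv2
a=get_image("wrist");cv2.imwrite("pics/p3.png",cv2.cvtColor(a,cv2.COLOR_RGB2BGR))
E
```

```text
clock: 11.55
eef_pos: [584.9, 107.9, 26.4]
tool_rot: [-3.141, 0.0, 1.521]
force: [-0.4, -1.6, -0.1]
width: 47.4
gripper_force: 0.0
clock: 12.18
eef_pos: [584.6, 108.3, 162.2]
tool_rot: [-3.141, -0.0, 1.521]
force: [-0.6, 0.1, -0.3]
width: 85.6
gripper_force: 0.0
```

View pics/p3.png

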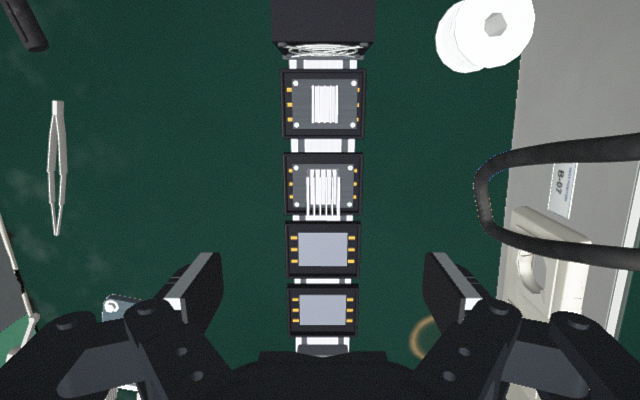

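Both are seated squarely. Nest 3's pad is at (323,250) and nest 4's at (323,310).

```bash
python3 - <<'E'
from h import *
import json
print("n3",ray("wrist",(323.5,250),11),"n4",ray("wrist",(323,310),11))
c={k:np.array(v) for k,v in json.load(open("w1.json")).items()}
print("bin",ray("",(452,228),40,c),ray("",(510,153),40,c),"tape",ray("",(545,88),30,c))
E
python3 -m creep '[{"dx":0,"dy":0.13,"dz":0,"rx":0,"ry":0,"rz":0,"grip":-1},{"dx":0.01,"dy":0.28,"dz":0,"rx":0,"ry":0,"rz":-0.008,"grip":-1},{"dx":0.025,"dy":0.43,"dz":0,"rx":0,"ry":0,"rz":-0.016,"grip":-1},{"dx":0.025,"dy":0.56,"dz":0,"rx":0,"ry":0,"rz":-0.016,"grip":-1},{"dx":0.025,"dy":0.655,"dz":0,"rx":0,"ry":0,"rz":-0.016,"grip":-1}]';python3 -m creep '[{"dx":0,"dy":0,"dz":0,"rx":0,"ry":0,"rz":0,"grip":-1},{"dx":0,"dy":0,"dz":0,"rx":0,"ry":0,"rz":0,"grip":-1},{"dx":0,"dy":0,"dz":0,"rx":0,"ry":0,"rz":0,"grip":-1},{"dx":0,"dy":0,"dz":0,"rx":0,"ry":0,"rz":0,"grip":-1},{"dx":0,"dy":0,"dz":0,"rx":0,"ry":0,"rz":0,"grip":-1}]'; python3 - <<'E'
from h import *
import cv2
a=get_image("wrist");cv2.imwrite("pics/p4.png",cv2.cvtColor(a,cv2.COLOR_RGB2BGR))
E
```

```text
n3 [581.29784632  43.3051115 ] n4 [577.65362931 -21.59991431]
bin [658.43526323 291.31595161] [653.329302   392.41009697] tape [641.47720677 465.63661864]
clock: 12.85
eef_pos: [593.4, 372.8, 160.0]
tool_rot: [-3.139, 0.001, 1.423]
force: [-0.3, 0.5, -0.3]
width: 85.5
gripper_force: 0.0
clock: 13.48
eef_pos: [595.4, 369.3, 162.7]
tool_rot: [-3.142, -0.0, 1.419]
force: [0.0, 0.9, -0.1]
width: 85.4
gripper_force: 0.0
```

View pics/p4.png

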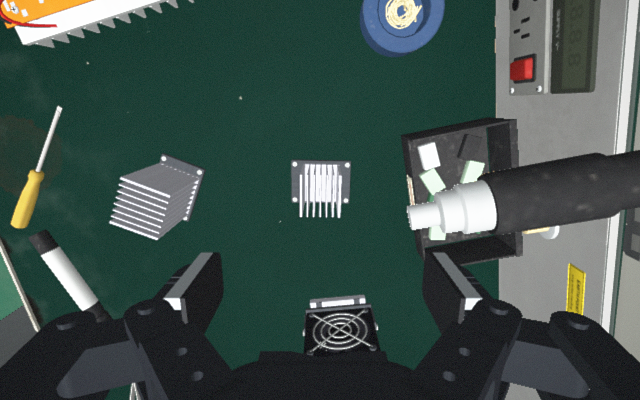

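```bash
python3 - <<'E'
from h import *
P=[ray("wrist",p,5) for p in [(292,161),(350,161),(352,202),(294,203)]]
print(np.round(P,1),np.mean(P,0),[np.round(ray("wrist",p,54),1) for p in [(299,204),(341,218)]])
def tri(a,b):
    A=[];B=[]
    for n,uv in (a,b):
        c=get_calibration(n);T=c["world_from_camera"];d=T[:3,:3]@np.linalg.inv(c["mtx"])@np.array([*uv,1.]);d/=np.linalg.norm(d)
        M=np.eye(3)-np.outer(d,d);A.append(M);B.append(M@T[:3,3])
    x=np.linalg.lstsq(np.vstack(A),np.hstack(B),rcond=None)[0]; return x.round(), np.linalg.norm(np.vstack(A)@x-np.hstack(B)).round()
print("iron tip",tri(("wrist",(409,215)),("side",(319,104))),tri(("wrist",(409,215)),("scene",(277,99))))
E
python3 - <<'E'
import cv2
a=cv2.imread("pics/scene0.png")[70:170,235:345]
b=cv2.imread("pics/side0.png")[70:190,285:395]
cv2.imwrite("pics/iron.png",cv2.hconcat([cv2.resize(a,(400,436)),cv2.resize(b,(400,436))]))
E
```

```text
[[570.8 392. ]
 [622.2 384.2]
 [619.2 345.9]
 [565.7 353. ]] [594.47728361 368.78017071] [array([575.9, 365.4]), array([606.6, 349.1])]
iron tip (array([637., 388., 177.]), np.float64(6.0)) (array([637., 386., 178.]), np.float64(7.0))
```

View pics/iron.png

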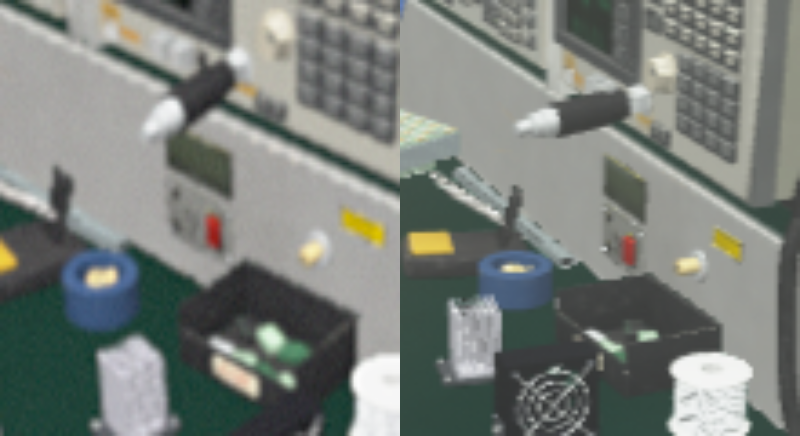

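Something needs avoiding here: an oscilloscope probe sticks out with its tip near (637,387,177), right beside where the gripper body would descend for module 54. I'll go down with the tool 18 mm to the −x side and let the closing fingers slowly draw the module over.

```bash
python3 -m creep '[{"dx":-0.047,"dy":0.006,"dz":0,"rx":0,"ry":0,"rz":0,"grip":-1},{"dx":-0.047,"dy":0.006,"dz":0,"rx":0,"ry":0,"rz":0,"grip":-1},{"dx":-0.047,"dy":0.006,"dz":-0.08,"rx":0,"ry":0,"rz":0,"grip":-1},{"dx":-0.047,"dy":0.006,"dz":-0.16,"rx":0,"ry":0,"rz":0,"grip":-1},{"dx":-0.047,"dy":0.006,"dz":-0.16,"rx":0,"ry":0,"rz":0,"grip":-1}]'
```

```text
clock: 14.15
eef_pos: [575.1, 371.5, 96.2]
tool_rot: [-3.138, 0.003, 1.42]
force: [0.7, 0.4, 0.0]
width: 85.5
gripper_force: 0.0
```

```bash
python3 -m creep '[{"dx":0.004,"dy":0.001,"dz":-0.04,"rx":0,"ry":0,"rz":0,"grip":-1},{"dx":0.004,"dy":0.001,"dz":-0.08,"rx":0,"ry":0,"rz":0,"grip":-1},{"dx":0.004,"dy":0.001,"dz":-0.11,"rx":0,"ry":0,"rz":0,"grip":-1},{"dx":0.004,"dy":0.001,"dz":-0.11,"rx":0,"ry":0,"rz":0,"grip":-1},{"dx":0.004,"dy":0.001,"dz":-0.11,"rx":0,"ry":0,"rz":0,"grip":-1}]'
```

```text
clock: 14.78
eef_pos: [578.3, 372.8, 54.9]
tool_rot: [3.141, -0.0, 1.42]
force: [0.4, -1.0, 0.1]
width: 85.3
gripper_force: 0.0
```

```bash
python3 -m creep '[{"dx":0,"dy":0,"dz":-0.04,"rx":0,"ry":0,"rz":0,"grip":-1},{"dx":0,"dy":0,"dz":-0.08,"rx":0,"ry":0,"rz":0,"grip":-1},{"dx":0,"dy":0,"dz":-0.105,"rx":0,"ry":0,"rz":0,"grip":-1},{"dx":0,"dy":0,"dz":-0.108,"rx":0,"ry":0,"rz":0,"grip":-0.9},{"dx":0,"dy":0,"dz":-0.108,"rx":0,"ry":0,"rz":0,"grip":-0.8}]'
```

```text
clock: 15.4
eef_pos: [578.2, 372.6, 11.3]
tool_rot: [3.141, 0.0, 1.42]
force: [-0.2, -0.4, 0.5]
width: 76.9
gripper_force: 0.0
```

```bash
python3 -m creep '[{"dx":0,"dy":0,"dz":0,"rx":0,"ry":0,"rz":0,"grip":-0.7},{"dx":0,"dy":0,"dz":0,"rx":0,"ry":0,"rz":0,"grip":-0.6},{"dx":0,"dy":0,"dz":0,"rx":0,"ry":0,"rz":0,"grip":-0.5},{"dx":0,"dy":0,"dz":0,"rx":0,"ry":0,"rz":0,"grip":-0.4},{"dx":0,"dy":0,"dz":0,"rx":0,"ry":0,"rz":0,"grip":-0.3}]'; python3 -m creep '[{"dx":0,"dy":0,"dz":0,"rx":0,"ry":0,"rz":0,"grip":-0.2},{"dx":0,"dy":0,"dz":0,"rx":0,"ry":0,"rz":0,"grip":-0.1},{"dx":0,"dy":0,"dz":0,"rx":0,"ry":0,"rz":0,"grip":0},{"dx":0,"dy":0,"dz":0,"rx":0,"ry":0,"rz":0,"grip":0.1},{"dx":0,"dy":0,"dz":0,"rx":0,"ry":0,"rz":0,"grip":0.2}]';python3 -m creep '[{"dx":0,"dy":0,"dz":0,"rx":0,"ry":0,"rz":0,"grip":0.25},{"dx":0,"dy":0,"dz":0,"rx":0,"ry":0,"rz":0,"grip":0.4},{"dx":0,"dy":0,"dz":0,"rx":0,"ry":0,"rz":0,"grip":1},{"dx":0,"dy":0,"dz":0,"rx":0,"ry":0,"rz":0,"grip":1},{"dx":0,"dy":0,"dz":0,"rx":0,"ry":0,"rz":0,"grip":1}]'
```

```text
clock: 16.02
eef_pos: [578.6, 372.7, 11.7]
tool_rot: [3.14, -0.0, 1.42]
force: [2.1, 0.0, 0.7]
width: 55.1
gripper_force: 0.6
clock: 16.65
eef_pos: [577.9, 372.7, 11.3]
tool_rot: [-3.142, 0.0, 1.42]
force: [1.2, 1.2, 2.2]
width: 34.0
gripper_force: 0.6
clock: 17.27
eef_pos: [577.8, 372.8, 11.5]
tool_rot: [-3.141, -0.0, 1.42]
force: [-0.4, 0.1, 4.0]
width: 31.5
gripper_force: 59.7
```

```bash
python3 -m creep '[{"dx":0,"dy":0,"dz":0.06,"rx":0,"ry":0,"rz":0,"grip":1},{"dx":-0.01,"dy":0,"dz":0.18,"rx":0,"ry":0,"rz":0,"grip":1},{"dx":-0.01,"dy":-0.03,"dz":0.28,"rx":0,"ry":0,"rz":0,"grip":1},{"dx":-0.01,"dy":-0.16,"dz":0.28,"rx":0,"ry":0,"rz":0.01,"grip":1},{"dx":0,"dy":-0.3,"dz":0.28,"rx":0,"ry":0,"rz":0.0157,"grip":1}]'; python3 -m creep '[{"dx":0.01,"dy":-0.14,"dz":0,"rx":0,"ry":0,"rz":0,"grip":1},{"dx":0.01,"dy":-0.28,"dz":0,"rx":0,"ry":0,"rz":0,"grip":1},{"dx":0.01,"dy":-0.42,"dz":0,"rx":0,"ry":0,"rz":0,"grip":1},{"dx":0.01,"dy":-0.51,"dz":0,"rx":0,"ry":0,"rz":0,"grip":1},{"dx":0.01,"dy":-0.52,"dz":0,"rx":0,"ry":0,"rz":0,"grip":1}]'
```

```text
clock: 17.9
eef_pos: [577.6, 252.8, 125.0]
tool_rot: [3.14, -0.001, 1.523]
force: [0.8, -1.1, -2.7]
width: 31.3
gripper_force: 59.7
clock: 18.52
eef_pos: [581.9, 40.4, 124.8]
tool_rot: [3.14, 0.001, 1.513]
force: [-0.4, 0.5, -1.0]
width: 31.6
gripper_force: 59.7
```

```bash
python3 -m creep '[{"dx":0,"dy":0.01,"dz":-0.06,"rx":0,"ry":0,"rz":0,"grip":1},{"dx":0,"dy":0.01,"dz":-0.12,"rx":0,"ry":0,"rz":0,"grip":1},{"dx":0,"dy":0.01,"dz":-0.175,"rx":0,"ry":0,"rz":0,"grip":1},{"dx":0,"dy":0.01,"dz":-0.175,"rx":0,"ry":0,"rz":0,"grip":1},{"dx":0,"dy":0.01,"dz":-0.175,"rx":0,"ry":0,"rz":0,"grip":1}]'; python3 - <<'E'
from h import *
import cv2
print(ctrl.read_state()['eef_pos'],ctrl.read_state()['tool_rot'])
a=get_image("wrist");cv2.imwrite("pics/p5.png",cv2.cvtColor(a,cv2.COLOR_RGB2BGR))
E
```

```text
clock: 19.15
eef_pos: [582.5, 49.3, 54.3]
tool_rot: [3.14, -0.0, 1.52]
force: [0.5, -0.5, -0.5]
width: 31.3
gripper_force: 59.7
[582.54806797  49.31852322  54.30533886] [ 3.14040479e+00 -4.33005934e-04  1.51975772e+00]
```

View pics/p5.png

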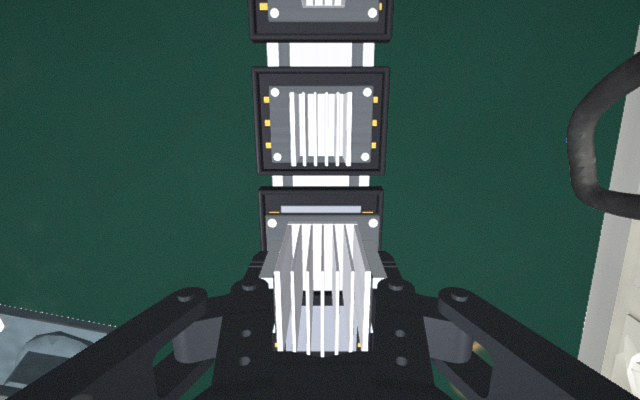

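```bash
python3 - <<'E'
from h import *
n=np.array([np.cos(-.05+np.pi/2),np.sin(-.05+np.pi/2)])
m=(ray("wrist",(263.5,214.5),48)+ray("wrist",(380,214.5),48))/2-20*n
q=(ray("wrist",(260,187.5),17)+ray("wrist",(384,187.5),17))/2-28*n
q2=(ray("wrist",(265,194.5),17)+ray("wrist",(379,194.5),17))/2-25*n
print("module",m,"nest",q,q2)
E
```

```text
module [581.99631233  47.91469371] nest [582.01313906  45.17160519] [581.95713671  44.18313236]
```

```bash
python3 -m creep '[{"dx":0,"dy":-0.008,"dz":-0.03,"rx":0,"ry":0,"rz":0,"grip":1},{"dx":0,"dy":-0.008,"dz":-0.055,"rx":0,"ry":0,"rz":0,"grip":1},{"dx":0,"dy":-0.008,"dz":-0.072,"rx":0,"ry":0,"rz":0,"grip":1},{"dx":0,"dy":-0.008,"dz":-0.079,"rx":0,"ry":0,"rz":0,"grip":1},{"dx":0,"dy":-0.008,"dz":-0.079,"rx":0,"ry":0,"rz":0,"grip":1}]'
```

```text
clock: 19.82
eef_pos: [581.4, 45.5, 22.4]
tool_rot: [-3.141, -0.001, 1.519]
force: [-4.0, -0.0, 7.9]
width: 31.4
gripper_force: 60.6
```

```bash
python3 -m creep '[{"dx":0,"dy":0,"dz":0,"rx":0,"ry":0,"rz":0,"grip":0.1},{"dx":0,"dy":0,"dz":0,"rx":0,"ry":0,"rz":0,"grip":-0.2},{"dx":0,"dy":0,"dz":0.0,"rx":0,"ry":0,"rz":0,"grip":-0.2},{"dx":0,"dy":0,"dz":0.0,"rx":0,"ry":0,"rz":0,"grip":-0.2},{"dx":0,"dy":0,"dz":0.01,"rx":0,"ry":0,"rz":0,"grip":-0.2}]'; python3 -m creep '[{"dx":0,"dy":0,"dz":0.1,"rx":0,"ry":0,"rz":0,"grip":-0.2},{"dx":0,"dy":0,"dz":0.22,"rx":0,"ry":0,"rz":0,"grip":-0.2},{"dx":0,"dy":0,"dz":0.34,"rx":0,"ry":0,"rz":0,"grip":-1},{"dx":0,"dy":0,"dz":0.34,"rx":0,"ry":0,"rz":0,"grip":-1},{"dx":0,"dy":0,"dz":0.34,"rx":0,"ry":0,"rz":0,"grip":-1}]'
```

```text
clock: 20.45
eef_pos: [581.7, 45.5, 25.6]
tool_rot: [-3.141, 0.0, 1.519]
force: [0.4, 0.4, 0.1]
width: 51.4
gripper_force: 0.0
clock: 21.08
eef_pos: [581.4, 45.9, 161.5]
tool_rot: [-3.141, -0.001, 1.519]
force: [0.5, 0.3, 0.0]
width: 85.5
gripper_force: 0.0
```

```bash
python3 -m creep '[{"dx":-0.05,"dy":0.14,"dz":0,"rx":0,"ry":0,"rz":0.028,"grip":-1},{"dx":-0.1,"dy":0.28,"dz":0,"rx":0,"ry":0,"rz":0.056,"grip":-1},{"dx":-0.15,"dy":0.42,"dz":0,"rx":0,"ry":0,"rz":0.084,"grip":-1},{"dx":-0.2,"dy":0.56,"dz":0,"rx":0,"ry":0,"rz":0.112,"grip":-1},{"dx":-0.25,"dy":0.7,"dz":0,"rx":0,"ry":0,"rz":0.14,"grip":-1}]'; python3 -m creep '[{"dx":-0.03,"dy":0.1,"dz":0,"rx":0,"ry":0,"rz":0.02,"grip":-1},{"dx":-0.05,"dy":0.145,"dz":0,"rx":0,"ry":0,"rz":0.034,"grip":-1},{"dx":-0.05,"dy":0.145,"dz":0,"rx":0,"ry":0,"rz":0.034,"grip":-1},{"dx":-0.05,"dy":0.145,"dz":0,"rx":0,"ry":0,"rz":0.034,"grip":-1},{"dx":-0.05,"dy":0.145,"dz":0,"rx":0,"ry":0,"rz":0.034,"grip":-1}]'; python3 - <<'E'
from h import *
import cv2
a=get_image("wrist");cv2.imwrite("pics/p6.png",cv2.cvtColor(a,cv2.COLOR_RGB2BGR))
E
```

```text
clock: 21.7
eef_pos: [480.1, 326.8, 160.1]
tool_rot: [-3.139, -0.001, 2.404]
force: [0.1, 0.7, -0.1]
width: 85.3
gripper_force: 0.0
clock: 22.32
eef_pos: [463.1, 381.2, 161.8]
tool_rot: [-3.141, 0.001, 2.608]
force: [-0.3, 0.5, 0.1]
width: 85.5
gripper_force: 0.0
```

View pics/p6.png

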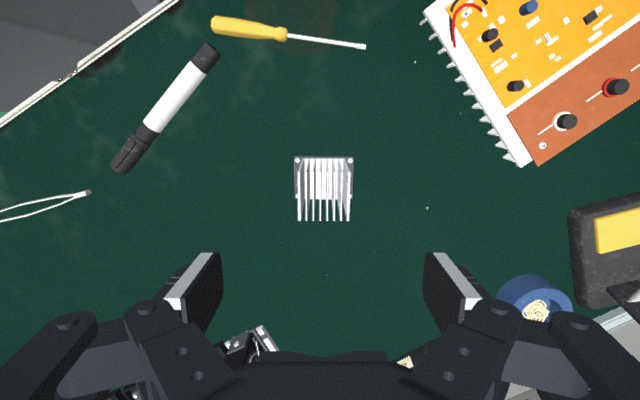

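```bash
python3 - <<'E'
from h import *
s=ctrl.read_state();print(s['eef_pos'],s['tool_rot'])
a=ray("wrist",(294,157),5);b=ray("wrist",(354,157),5);e=(b-a)/np.linalg.norm(b-a)
print(np.linalg.norm(b-a),np.arctan2(e[1],e[0]),(a+b)/2+20*np.array([e[1],-e[0]]))
t=(ray("wrist",(298,220),68)+ray("wrist",(350,220),68))/2; print("top near edge -> centre",t-18.5*np.array([e[1],-e[0]]))
E
```

```text
[462.93881726 381.71372369 161.84399104] [-3.14114797e+00  7.09839156e-04  2.60892656e+00]
53.51945954439552 1.0386394984051976 [460.99968899 383.85668736]
top near edge -> centre [459.75385389 384.37252212]
```

```bash
python3 -m creep '[{"dx":-0.005,"dy":0.006,"dz":-0.06,"rx":0,"ry":0,"rz":0,"grip":-1},{"dx":-0.005,"dy":0.006,"dz":-0.15,"rx":0,"ry":0,"rz":0,"grip":-1},{"dx":-0.005,"dy":0.006,"dz":-0.22,"rx":0,"ry":0,"rz":0,"grip":-1},{"dx":-0.005,"dy":0.006,"dz":-0.22,"rx":0,"ry":0,"rz":0,"grip":-1},{"dx":-0.005,"dy":0.006,"dz":-0.22,"rx":0,"ry":0,"rz":0,"grip":-1}]'
```

```text
clock: 23.0
eef_pos: [461.0, 385.8, 74.7]
tool_rot: [3.14, 0.001, 2.611]
force: [0.2, 0.1, -0.3]
width: 85.3
gripper_force: 0.0
```

```bash
python3 -m creep '[{"dx":0,"dy":-0.004,"dz":-0.05,"rx":0,"ry":0,"rz":0,"grip":-1},{"dx":0,"dy":-0.004,"dz":-0.1,"rx":0,"ry":0,"rz":0,"grip":-1},{"dx":0,"dy":-0.004,"dz":-0.14,"rx":0,"ry":0,"rz":0,"grip":-1},{"dx":0,"dy":-0.004,"dz":-0.147,"rx":0,"ry":0,"rz":0,"grip":-1},{"dx":0,"dy":-0.004,"dz":-0.147,"rx":0,"ry":0,"rz":0,"grip":-1}]'; python3 -m creep '[{"dx":0,"dy":0,"dz":0,"rx":0,"ry":0,"rz":0,"grip":-0.3},{"dx":0,"dy":0,"dz":0,"rx":0,"ry":0,"rz":0,"grip":-0.1},{"dx":0,"dy":0,"dz":0,"rx":0,"ry":0,"rz":0,"grip":0},{"dx":0,"dy":0,"dz":0,"rx":0,"ry":0,"rz":0,"grip":0.1},{"dx":0,"dy":0,"dz":0,"rx":0,"ry":0,"rz":0,"grip":1}]'; python3 -m creep '[{"dx":0,"dy":0,"dz":0,"rx":0,"ry":0,"rz":0,"grip":1},{"dx":0,"dy":0,"dz":0,"rx":0,"ry":0,"rz":0,"grip":1},{"dx":0,"dy":0,"dz":0,"rx":0,"ry":0,"rz":0,"grip":1},{"dx":0,"dy":0,"dz":0.02,"rx":0,"ry":0,"rz":0,"grip":1},{"dx":0,"dy":0,"dz":0.05,"rx":0,"ry":0,"rz":0,"grip":1}]'
```

```text
clock: 23.62
eef_pos: [460.1, 384.3, 14.9]
tool_rot: [-3.142, 0.0, 2.612]
force: [0.2, 0.9, 0.0]
width: 85.4
gripper_force: 0.0
clock: 24.25
eef_pos: [460.1, 384.3, 15.2]
tool_rot: [3.141, 0.0, 2.612]
force: [-0.4, -0.8, 3.3]
width: 37.5
gripper_force: 57.1
clock: 24.88
eef_pos: [459.4, 384.1, 34.8]
tool_rot: [-3.14, -0.0, 2.612]
force: [-0.4, 0.1, -2.6]
width: 37.1
gripper_force: 56.9
```

```bash
python3 -m creep '[{"dx":0,"dy":0,"dz":0.13,"rx":0,"ry":0,"rz":0,"grip":1},{"dx":0.02,"dy":-0.05,"dz":0.25,"rx":0,"ry":0,"rz":-0.02,"grip":1},{"dx":0.05,"dy":-0.16,"dz":0.27,"rx":0,"ry":0,"rz":-0.045,"grip":1},{"dx":0.09,"dy":-0.29,"dz":0.27,"rx":0,"ry":0,"rz":-0.07,"grip":1},{"dx":0.13,"dy":-0.42,"dz":0.27,"rx":0,"ry":0,"rz":-0.095,"grip":1}]'; python3 -m creep '[{"dx":0.05,"dy":-0.13,"dz":0,"rx":0,"ry":0,"rz":-0.025,"grip":1},{"dx":0.09,"dy":-0.26,"dz":0,"rx":0,"ry":0,"rz":-0.05,"grip":1},{"dx":0.13,"dy":-0.39,"dz":0,"rx":0,"ry":0,"rz":-0.07,"grip":1},{"dx":0.16,"dy":-0.5,"dz":0,"rx":0,"ry":0,"rz":-0.078,"grip":1},{"dx":0.168,"dy":-0.58,"dz":0,"rx":0,"ry":0,"rz":-0.079,"grip":1}]'
```

```text
clock: 25.5
eef_pos: [512.3, 215.3, 143.9]
tool_rot: [3.14, -0.0, 2.011]
force: [0.3, 0.1, -2.8]
width: 37.5
gripper_force: 57.1
clock: 26.12
eef_pos: [579.8, -18.2, 143.6]
tool_rot: [3.14, 0.001, 1.517]
force: [0.3, 0.3, -1.4]
width: 37.4
gripper_force: 57.2
```

```bash
python3 -m creep '[{"dx":-0.002,"dy":0,"dz":-0.02,"rx":0,"ry":0,"rz":0,"grip":1},{"dx":-0.002,"dy":0,"dz":-0.1,"rx":0,"ry":0,"rz":0,"grip":1},{"dx":-0.002,"dy":0,"dz":-0.18,"rx":0,"ry":0,"rz":0,"grip":1},{"dx":-0.002,"dy":0,"dz":-0.209,"rx":0,"ry":0,"rz":0,"grip":1},{"dx":-0.002,"dy":0,"dz":-0.209,"rx":0,"ry":0,"rz":0,"grip":1}]'; python3 - <<'E'
from h import *
import cv2
print(ctrl.read_state()['eef_pos'])
a=get_image("wrist");cv2.imwrite("pics/p7.png",cv2.cvtColor(a,cv2.COLOR_RGB2BGR))
g=a.astype(int)
# luminance down columns beside the cooler, over the plate edge strip, and across rows
for u in (272,275,280,322): print(u,[int(x) for x in g[150:262:2,u].mean(1)])
E
```

```text
clock: 26.75
eef_pos: [578.0, -15.0, 59.0]
tool_rot: [-3.14, -0.0, 1.52]
force: [-0.3, -0.0, -1.9]
width: 37.5
gripper_force: 57.2
[578.01339156 -14.96591425  59.04984203]
272 [65, 58, 66, 60, 62, 62, 60, 62, 22, 40, 56, 47, 55, 54, 57, 54, 54, 53, 32, 15, 45, 58, 48, 63, 58, 61, 59, 60, 57, 57, 50, 87, 111, 252, 248, 247, 249, 123, 112, 115, 113, 107, 118, 111, 113, 108, 110, 117, 136, 127, 127, 125, 123, 127, 124, 123]
275 [112, 115, 117, 152, 100, 59, 66, 62, 26, 42, 57, 75, 147, 143, 139, 134, 113, 106, 45, 19, 42, 58, 47, 64, 58, 61, 62, 60, 62, 56, 50, 88, 105, 224, 250, 249, 250, 120, 109, 111, 111, 114, 116, 115, 131, 124, 125, 124, 123, 124, 126, 123, 133, 130, 130, 133]
280 [248, 247, 249, 226, 75, 57, 59, 60, 25, 42, 55, 150, 254, 252, 252, 252, 252, 255, 129, 24, 45, 53, 50, 59, 60, 58, 63, 54, 60, 53, 50, 87, 110, 108, 111, 111, 116, 130, 122, 125, 128, 125, 125, 127, 130, 132, 133, 134, 134, 131, 133, 131, 131, 133, 136, 135]
322 [253, 253, 255, 255, 255, 255, 255, 255, 255, 255, 117, 146, 253, 251, 251, 251, 251, 253, 124, 16, 45, 55, 45, 51, 55, 53, 56, 63, 196, 195, 61, 79, 110, 126, 255, 252, 252, 253, 253, 252, 251, 251, 252, 252, 252, 251, 251, 252, 252, 252, 252, 252, 252, 251, 251, 252]
```

```bash
python3 - <<'E'
from h import *
n=np.array([np.cos(-.05+np.pi/2),np.sin(-.05+np.pi/2)])
print("module",ray("wrist",(322,212.5),48.8)-20*n,"nest wall",ray("wrist",(322,189),17)-28*n,"nest pad",ray("wrist",(322,205),11)-16.9*n)
E
```

```text
module [578.04470926 -17.10105547] nest wall [577.81952378 -21.53212459] nest pad [577.79369728 -21.74442211]
```

```bash
python3 -m creep '[{"dx":0.001,"dy":-0.011,"dz":-0.03,"rx":0,"ry":0,"rz":0,"grip":1},{"dx":0.001,"dy":-0.011,"dz":-0.058,"rx":0,"ry":0,"rz":0,"grip":1},{"dx":0.001,"dy":-0.011,"dz":-0.074,"rx":0,"ry":0,"rz":0,"grip":1},{"dx":0.001,"dy":-0.011,"dz":-0.081,"rx":0,"ry":0,"rz":0,"grip":1},{"dx":0.001,"dy":-0.011,"dz":-0.081,"rx":0,"ry":0,"rz":0,"grip":1}]'
```

```text
clock: 27.42
eef_pos: [578.8, -20.1, 26.8]
tool_rot: [-3.142, -0.0, 1.519]
force: [0.6, -0.8, -1.5]
width: 37.8
gripper_force: 57.4
```

```bash
python3 -m creep '[{"dx":0,"dy":0,"dz":-0.001,"rx":0,"ry":0,"rz":0,"grip":1},{"dx":0,"dy":0,"dz":-0.002,"rx":0,"ry":0,"rz":0,"grip":1},{"dx":0,"dy":0,"dz":-0.003,"rx":0,"ry":0,"rz":0,"grip":1},{"dx":0,"dy":0,"dz":-0.003,"rx":0,"ry":0,"rz":0,"grip":1},{"dx":0,"dy":0,"dz":-0.003,"rx":0,"ry":0,"rz":0,"grip":1}]'
```

```text
clock: 28.05
eef_pos: [578.9, -20.0, 26.2]
tool_rot: [3.141, -0.0, 1.519]
force: [-1.2, -0.2, 5.6]
width: 37.3
gripper_force: 58.1
```

Contact confirmed, so I release and go up.

```bash
python3 -m creep '[{"dx":0,"dy":0,"dz":0,"rx":0,"ry":0,"rz":0,"grip":0},{"dx":0,"dy":0,"dz":0,"rx":0,"ry":0,"rz":0,"grip":-0.3},{"dx":0,"dy":0,"dz":0.0,"rx":0,"ry":0,"rz":0,"grip":-0.4},{"dx":0,"dy":0,"dz":0.0,"rx":0,"ry":0,"rz":0,"grip":-0.4},{"dx":0,"dy":0,"dz":0.01,"rx":0,"ry":0,"rz":0,"grip":-0.4}]'; python3 -m creep '[{"dx":0,"dy":0,"dz":0.1,"rx":0,"ry":0,"rz":0,"grip":-0.4},{"dx":0,"dy":0,"dz":0.22,"rx":0,"ry":0,"rz":0,"grip":-0.4},{"dx":0,"dy":0,"dz":0.36,"rx":0,"ry":0,"rz":0,"grip":-0.4},{"dx":0,"dy":0,"dz":0.42,"rx":0,"ry":0,"rz":0,"grip":-0.4},{"dx":0,"dy":0,"dz":0.42,"rx":0,"ry":0,"rz":0,"grip":-0.4}]'; python3 - <<'E'
from h import *
import cv2
print(ctrl.read_state()['eef_pos'])
a=get_image("wrist");cv2.imwrite("pics/p8.png",cv2.cvtColor(a,cv2.COLOR_RGB2BGR))
def prj(p):
    c=get_calibration("wrist");T=np.linalg.inv(c["world_from_camera"]);q=c["mtx"]@(T@np.array([*p,1.]))[:3];return q[:2]/q[2]
g=a.astype(int)
n=np.array([-np.sin(-.05),np.cos(-.05)]);e=np.array([n[1],-n[0]])
# white screw heads on plate corners (z=16): find blobs near each predicted corner
m=(a.min(2)>215).astype(np.uint8)
N,l,st,ce=cv2.connectedComponentsWithStats(m)
small=[tuple(ce[i].round(1)) for i in range(1,N) if 8<=st[i,4]<=120]
for k,c in {"26":(588.9,175),"40":(584.8,108),"54":(582,44.7),"68":(578.3,-20.5)}.items():
    for sx in(-1,1):
        for sy in(1,-1):
            w=np.array(c)+sx*23.5*e+sy*16.5*n; u=prj([*w,16])
            d=[s for s in small if np.hypot(s[0]-u[0],s[1]-u[1])<12]
            print(k,sx,sy,u.round(1),[(s,(ray("wrist",s,16)-w).round(1).tolist()) for s in d])
E
```

```text
clock: 28.68
eef_pos: [578.5, -20.0, 29.6]
tool_rot: [-3.141, -0.0, 1.519]
force: [-0.6, 0.3, -0.5]
width: 59.8
gripper_force: 0.0
clock: 29.3
eef_pos: [580.0, -20.2, 200.0]
tool_rot: [3.137, -0.001, 1.519]
force: [-0.1, 0.4, 0.4]
width: 59.6
gripper_force: 0.0
[580.03894417 -20.23405253 200.02604834]
26 -1 1 [293.6 -79.8] []
26 -1 -1 [294.5 -33.1] []
26 1 1 [351.4 -79.8] []
26 1 -1 [350.6 -33.1] []
40 -1 1 [294.6  12.2] [((np.float64(292.3), np.float64(13.5)), [-2.1, -0.9])]
40 -1 -1 [295.5  53.3] [((np.float64(293.3), np.float64(54.5)), [-2.0, -0.9])]
40 1 1 [348.8  12.1] [((np.float64(346.4), np.float64(13.4)), [-2.1, -0.9])]
40 1 -1 [348.1  53.2] [((np.float64(345.6), np.float64(54.4)), [-2.3, -0.9])]
54 -1 1 [296.6  89. ] [((np.float64(293.6), np.float64(89.4)), [-2.8, -0.2])]
54 -1 -1 [297.4 125.7] [((np.float64(294.5), np.float64(126.0)), [-2.8, -0.1])]
54 1 1 [347.8  88.9] [((np.float64(344.7), np.float64(89.5)), [-2.9, -0.3])]
54 1 -1 [347.2 125.6] [((np.float64(344.2), np.float64(126.2)), [-2.8, -0.4])]
68 -1 1 [297.7 159.7] [((np.float64(296.4), np.float64(159.9)), [-1.2, -0.1]), ((np.float64(304.1), np.float64(162.3)), [6.1, -2.9])]
68 -1 -1 [298.4 192.6] []
68 1 1 [346.1 159.6] [((np.float64(336.9), np.float64(163.1)), [-9.0, -2.9]), ((np.float64(344.7), np.float64(160.2)), [-1.4, -0.5])]
68 1 -1 [345.5 192.5] []
```

The screw heads on all four plate corners of the 40 and 54, and on the two visible corners of the 68, are within 3 mm of their targets. The 26 was already checked. I'm handing in.

```bash
python3 -m creep '[{"dx":0,"dy":0,"dz":0,"rx":0,"ry":0,"rz":0,"grip":-0.4},{"dx":0,"dy":0,"dz":0,"rx":0,"ry":0,"rz":0,"grip":-0.4},{"dx":0,"dy":0,"dz":0,"rx":0,"ry":0,"rz":0,"grip":-0.4},{"dx":0,"dy":0,"dz":0,"rx":0,"ry":0,"rz":0,"grip":-0.4},{"dx":0,"dy":0,"dz":0,"rx":0,"ry":0,"rz":0,"grip":-0.4}]'; python3 -c "
from cell import ctrl
print(ctrl.finish_job())"
```

```text
clock: 29.98
eef_pos: [578.7, -20.1, 197.6]
tool_rot: [-3.141, 0.0, 1.519]
force: [0.3, -0.0, -0.1]
width: 59.9
gripper_force: 0.0
the job is handed in; nothing more can be done
None
```

I placed all four modules in their nests in the order 26, 40, 54, 68 mm from the fan, fins along the rail, and handed the job in at about 30 s; the hand-in returned no verdict.

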